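# Put three mixed-up spares back in their own stock trays

## Task

Each blue stock tray has a sample part screwed down in it that shows what belongs there, but the three loose spares (red roller, dark coupling hub, brass bushing) have got into the wrong trays. Swap them round so that each stands upright in the round nest of the tray whose sample it matches; a nest takes only one part, so park one standing on the black rubber mat on the way. Leave the jar, the spray can and the screwdriver where they are.

Things in the scene. Friction and masses are not known exactly. Their poses are not given: they have to be found in the camera images.
- roller_mid (a point): the loose load roller: red polyurethane cylinder, diameter 52 mm, 60 mm high, with a steel ball bearing in its top face, about 0.16 to 0.30 kg. Point at its centre, half-way up (30 mm above its underside); z is its axis, up when it stands. At the start it stands in the nest of a tray with another sample.
- hub_mid (a point): the loose coupling hub: dark steel cylinder, diameter 50 mm, 58 mm high, with three jaws and a green star insert on top, about 0.34 to 0.62 kg. Point at its centre, half-way up (29 mm above its underside); z is its axis. At the start it stands in the nest of a tray with another sample.
- bush_mid (a point): the loose flanged bushing: brass-coloured tube, body diameter 44 mm, 56 mm high, with a flange 56 mm across and 7 mm thick at the bottom and an open bore, about 0.32 to 0.58 kg. Point at its centre, half-way up (28 mm above its underside); z is its axis. At the start it stands in the nest of a tray with another sample.
- roller_nest (a point): Round nest (ring 78 mm inside, 5 mm high) in the fixed blue tray whose screwed-down sample is a red roller with a nut on top. Point: nest centre on the tray floor, 4 mm above the bench; +x along the tray to the sample, 84 mm away, topping at 80 mm with its nut; y across. Tray 172 x 126 mm, walls 16 mm high, 120 mm apart across y: fingers fit best on the y sides. Rib 10 mm high before the sample.
- hub_nest (a point): Round nest (ring 78 mm inside, 5 mm high) in the fixed blue tray whose screwed-down sample is a dark hub with green star and a nut on top. Point: nest centre on the tray floor, 4 mm above the bench; +x along the tray to the sample, 84 mm away, topping at 80 mm with its nut; y across. Tray 172 x 126 mm, walls 16 mm high, 120 mm apart across y: fingers fit best on the y sides. Rib 10 mm high before the sample.
- bush_nest (a point): Round nest (ring 78 mm inside, 5 mm high) in the fixed blue tray whose screwed-down sample is a brass flanged bushing with a nut on top. Point: nest centre on the tray floor, 4 mm above the bench; +x along the tray to the sample, 84 mm away, topping at 80 mm with its nut; y across. Tray 172 x 126 mm, walls 16 mm high, 120 mm apart across y: fingers fit best on the y sides. Rib 10 mm high before the sample.
- mat_mid (a point): black ribbed rubber mat, 140 x 140 mm, 5 mm thick, fixed flat on the bench, empty at the start: the free spot. Point at the centre of its top face, x and y along its edges. It lies in line with the trays.
- jar_mid (a point): bystander: small glass jar with a steel lid, diameter 43 mm, 62 mm high, upright between two of the places, near their robot-side ends. Point at its centre, half-way up.
- spray_mid (a point): bystander: white and grey spray can with an orange cap, diameter 52 mm, 132 mm high, upright behind the trays. Point at its centre, half-way up.
- driver_grip (a point): bystander: screwdriver with a black handle, 200 mm long, 26 mm high, lying between two of the places with its handle towards the robot. Point on its axis, in the handle.
Not all that is in view belongs to the job. Leave any white look-alike of the part that bears hub_nest alone. What is shaped like the part that bears bush_nest but purple is not meant.

How it is judged (in metres and radians):
On the way:
1. one of the three loose parts stands upright on the rubber mat, let go (((horizontal distance between roller_mid and mat_mid below 0.065 m and z of roller_mid in the frame of mat_mid between 0.024 and 0.036 m and angle between roller_mid's own z axis and vertical below 0.1 rad and contact force between roller and the fingers below 0.1 N) or (horizontal distance between hub_mid and mat_mid below 0.065 m and z of hub_mid in the frame of mat_mid between 0.023 and 0.035 m and angle between hub_mid's own z axis and vertical below 0.1 rad and contact force between hub and the fingers below 0.1 N) or (horizontal distance between bush_mid and mat_mid below 0.065 m and z of bush_mid in the frame of mat_mid between 0.022 and 0.034 m and angle between bush_mid's own z axis and vertical below 0.1 rad and contact force between bush and the fingers below 0.1 N))), for 0.2 s.
At the end, for the whole second after the job is handed in: The loose roller, hub and bushing each stand upright (within 0.08 rad), at rest and let go, on the floor of the nest of the tray with the like sample: centre within 15 mm of the nest centre, height within 4 mm (horizontal distance between roller_mid and roller_nest below 0.015 m and z of roller_mid in the frame of roller_nest between 0.026 and 0.034 m and angle between each of roller_mid, hub_mid, bush_mid's own z axis and vertical below 0.08 rad and linear speed of each of roller, hub, bush below 0.02 m/s and horizontal distance between hub_mid and hub_nest below 0.015 m and z of hub_mid in the frame of hub_nest between 0.025 and 0.033 m and horizontal distance between bush_mid and bush_nest below 0.015 m and z of bush_mid in the frame of bush_nest between 0.024 and 0.032 m); the robot touches nothing.
It fails at once if the jar is moved more than 30 mm or knocked over (distance of jar_mid from where it was at the start of the episode above 0.03 m or angle between jar_mid's own z axis and vertical above 0.5 rad).
It fails at once if the spray can is moved more than 30 mm or knocked over (distance of spray_mid from where it was at the start of the episode above 0.03 m or angle between spray_mid's own z axis and vertical above 0.5 rad).
It fails at once if the screwdriver is moved more than 30 mm or knocked over (distance of driver_grip from where it was at the start of the episode above 0.03 m).
It also fails if it takes over 131 s, if anything falls off the work surface, if the arm or the gripper's body presses on something with over 40 N, if the wrist force passes 120 N, or if a joint passes its speed limit or range.

## Robot

A 6-joint arm with a two-finger parallel gripper is mounted at the origin on the work surface. World frame = base frame: x ahead of the robot, y to its left, z up, the work surface at z = 0. Lengths are in mm, angles in rad, forces in N, time in s.
With the tool pointing down it reaches from about 325 to 775 mm from the base axis. Payload 9.3 kg.
Tool frame: the origin (TCP) lies midway between the tips of the shut fingers; the grasp point (between the pads) lies 19 mm behind it; z points along the fingers, x is the direction in which the jaws open and shut, and the axes are right-handed (so a half turn about z gives the same grasp; the last joint's range is limited). The gripper opens to 85 mm and grips with 20 to 120 N. Pads are 22 mm wide; open, the fingers measure 114 mm over their backs; the gripper's body (76 mm by 85 mm) begins 54 mm behind the grasp point. The pads swing forward as they close: fully open they stand 13 mm farther back than shut.
Start: joints at [1.043, 0.259, 0.021, 1.334, 0, 1.418], TCP at [201.348, 511.816, 231.279] pointing down, gripper open.
Joint ranges: [-3.04, 3.04], [-0.91, 1.82], [-1.04, 1.36], [-1.92, 1.95], [-1.52, 1.45], [-3.14, 3.14]. Speed limits (rad/s): [2.22, 2.22, 2.79, 3.14, 3.14, 3.14].

## Interface

Orientations are given as a unit quaternion [w, x, y, z].
In Python, from cell import readout, vision, job_done gives the robot as it stands.
- The arm moves only by the shell command python3 -m pendant 'ROWS' [FORCE]. ROWS is JSON, a list that holds one entry, the list of rows, each a list of 7 numbers: the turn, a rotation vector about the tool's x, y, z in rad, then the shift along the tool's x, y, z in mm, then the opening in per cent of the stroke, from 0 (shut) to 100 (fully open). In form: [[[ax, ay, az, tx, ty, tz, gripper], ...]]. A call has 1 to 20 rows; each row is the pose to reach, as a shift and turn from the pose measured when the call began, along the tool's axes at that moment; what a row does not reach only later rows make up. A row lasts 1/10 s, in which the tool goes at most 50 mm and 8.59 degrees, less where a joint would pass 70% of its speed; a pose out of reach is approached as far as the arm can. A call with a gripper value outside its range is refused whole. The fingers move at their own pace and stop on an object; FORCE is the grip in N (left out, the last holds). Time passes only in rows, so rows that repeat a pose let the fingers close. It gives the time, the measured TCP pose, the force and the opening at its end, in the units of the state.
- readout.get_obs(): the state, without advancing time (a new reading comes with each control period).
- vision.get_image(name): name is "scene" or "side" or "wrist"; returns the picture (400x640x3 uint8, red, green, blue); there is no depth.
- vision.calibration(name): a dict with "vertical_fov" (degrees; the focal length in pixels is half the picture's height over the tangent of half this angle, whatever the lens; pixels are square), "cx", "cy" (the principal point, pixels), "dist_coeffs" ([k1, k2, p1, p2, k3] as OpenCV has them; the pictures are not rectified), "camera_from_world" (4x4, takes a point from world to camera coordinates); the wrist camera has in their place "T_tool_cam" (4x4, takes a point from camera to tool coordinates, whose origin is the TCP and whose axes are the tool frame's). Camera axes: x right, y down, z forward; pixel columns grow to the right and rows downward; lengths in mm; the calibration is good to about 2 mm. A picture is of the moment at which its call begins: read the wrist's pose just before it. calibration takes no time and is no camera call.
- job_done(): hands the job in, once; it reports no verdict.
The state is a dict: "clock": time; "joint_pos": joint angles; "joint_vel": joint speeds; "joint_efforts": joint torques, N m; "ee_pos": TCP position; "tcp_rot": TCP orientation; "wrist_force": force on the tool from outside, world axes, zero at the start; "wrist_torque": the same for the moment, N m; "finger_gap": finger opening in mm.
Only numpy, scipy, OpenCV 4.12 (cv2) and the standard library are available. Lean on these libraries where they do the work, as an engineer would, in place of code of your own. Each camera call takes 0.05 s, during which the arm holds its last target.

## Working session

There is one attempt and no reset: what is moved stays moved. The work goes in short steps, Python scripts to look and compute and a shell command to move; the robot and the scene stay as the last step left them, time stands still between calls to the robot, and variables do not carry over. Pictures are saved under pics/ and viewed, and the job is handed in when it is done.

```bash
ls; mkdir -p pics; python3 - <<'E'
from cell import readout, vision
import cv2
o=readout.get_obs(); print(o)
for n in ["scene","side","wrist"]:
    im=vision.get_image(n); cv2.imwrite(f"pics/{n}0.png",im[:,:,::-1]); print(n,vision.calibration(n))
E
```

```text
pics
{'clock': 0.0, 'joint_pos': array([1.04339080e+00, 2.59173924e-01, 2.07309622e-02, 1.33372910e+00,
       1.27874288e-05, 1.41819090e+00]), 'joint_vel': array([-1.05075090e-04,  6.95078571e-04,  2.77972822e-04,  1.47476186e-03,
        4.71706770e-05,  1.07957338e-03]), 'joint_efforts': array([-1.66565933e-03, -5.55642092e+01,  3.44529605e+01,  1.35562956e-02,
       -2.91840270e-04, -2.59621964e-05]), 'ee_pos': array([201.19476484, 511.5494901 , 230.66399113]), 'tcp_rot': array([ 2.90570981e-04,  8.26464118e-01,  5.62988978e-01, -6.23512952e-04]), 'wrist_force': array([-0.38028607,  1.21899267,  1.19812314]), 'wrist_torque': array([-0.01228171,  0.06356825,  0.04101482]), 'finger_gap': 85.07645089853895}
scene {'vertical_fov': 54.20092019275952, 'cx': 318.6647066839869, 'cy': 199.260202085259, 'dist_coeffs': array([-0.01289076,  0.        ,  0.        ,  0.        ,  0.        ]), 'camera_from_world': array([[-8.10126228e-01,  5.86237652e-01,  4.57273468e-03,
         3.84529656e+02],
       [ 3.40587281e-01,  4.76980120e-01, -8.10240871e-01,
        -9.74246387e+01],
       [-
[... 544 characters left out ...]
5.29674364e-01,  6.16353745e-01, -5.82711875e-01,
         9.13812063e+02],
       [ 0.00000000e+00,  0.00000000e+00,  0.00000000e+00,
         1.00000000e+00]])}
wrist {'vertical_fov': 71.16468846626063, 'cx': 324.52717275519916, 'cy': 199.9524454388313, 'dist_coeffs': array([-0.00189382,  0.        ,  0.        ,  0.        ,  0.        ]), 'T_tool_cam': array([[ 9.99999686e-01, -7.70839814e-05, -7.89113326e-04,
        -3.99142724e-01],
       [ 3.26704555e-04,  9.46903754e-01,  3.21516989e-01,
        -8.26938610e+01],
       [ 7.22430561e-04, -3.21517146e-01,  9.46903481e-01,
        -1.43346295e+02],
       [ 0.00000000e+00,  0.00000000e+00,  0.00000000e+00,
         1.00000000e+00]])}
```

View pics/scene0.png

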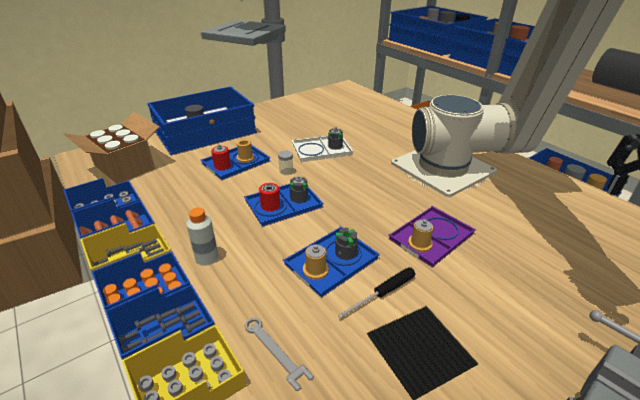

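View pics/side0.png

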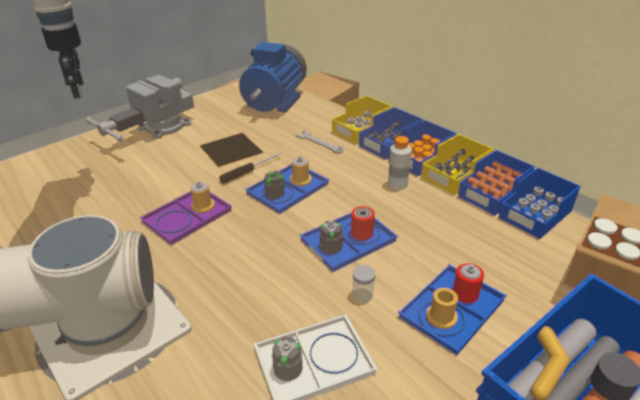

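View pics/wrist0.png

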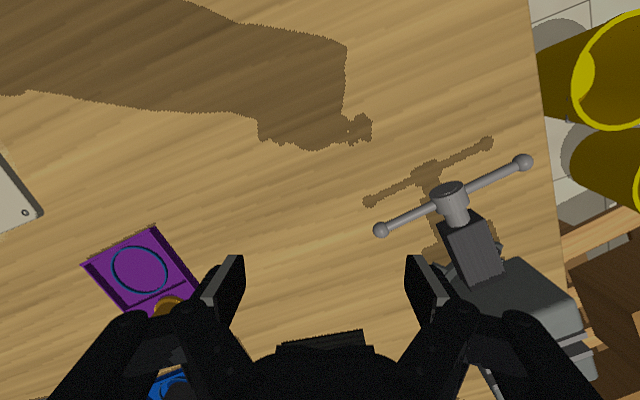

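The roller is in the hub tray, the hub in the bush tray, and the bushing in the roller tray. I'll zoom in to check the nuts and pick out pixel features.

```bash
python3 - <<'E'
import cv2
def crop(n,x0,y0,w,h,s,out):
    im=cv2.imread(f"pics/{n}0.png")[y0:y0+h,x0:x0+w]
    im=cv2.resize(im,None,fx=s,fy=s,interpolation=cv2.INTER_CUBIC)
    for k in range(0,w,20): 
        cv2.putText(im,str(x0+k),(k*s,8),0,.32,(255,255,255),1); cv2.line(im,(k*s,8),(k*s,14),(255,255,255),1)
    for k in range(0,h,20):
        cv2.putText(im,str(y0+k),(0,k*s+4),0,.32,(255,255,255),1)
    cv2.imwrite(f"pics/{out}.png",im)
crop("scene",190,125,200,150,4,"sc_a")
crop("scene",270,220,210,160,3,"sc_b") if 0 else crop("scene",280,215,200,150,4,"sc_b")
crop("side",230,120,200,150,4,"si_a")
crop("side",330,230,190,140,4,"si_b")
E
```

```text
(no output)
```

View pics/sc_a.png

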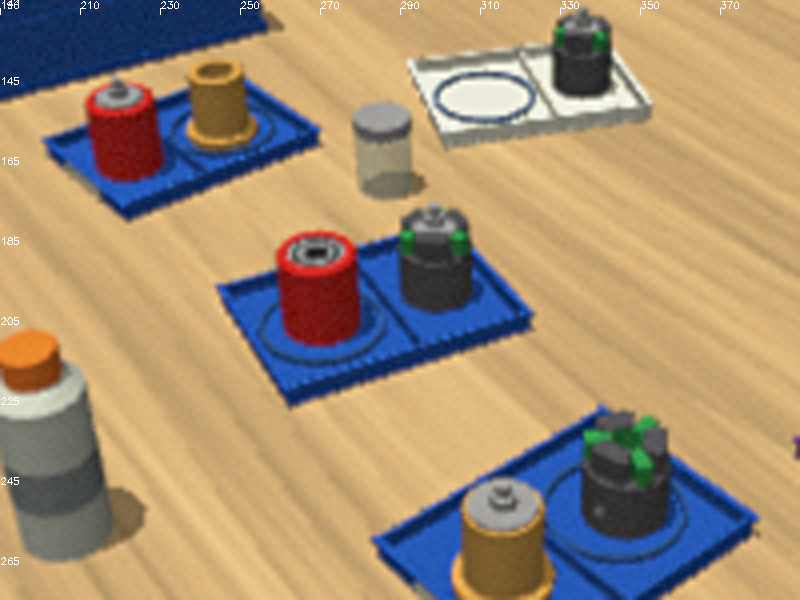

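View pics/sc_b.png

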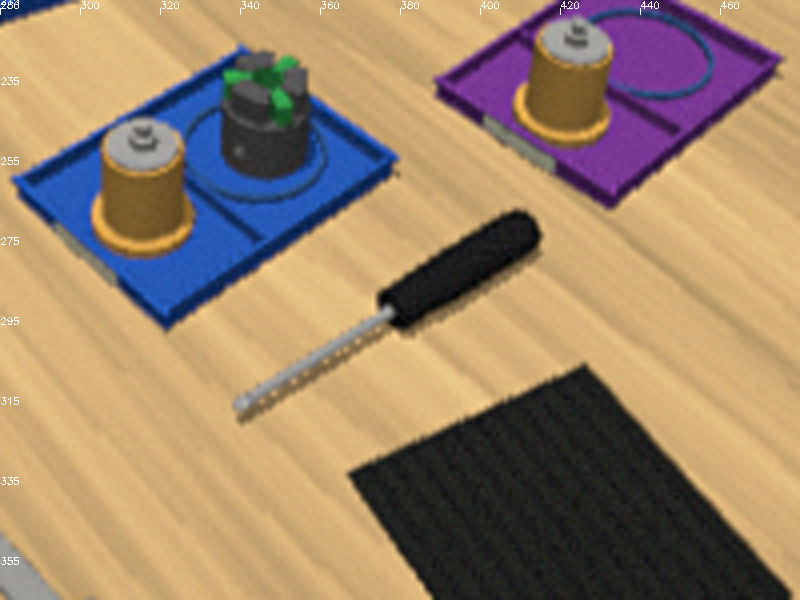

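View pics/si_a.png

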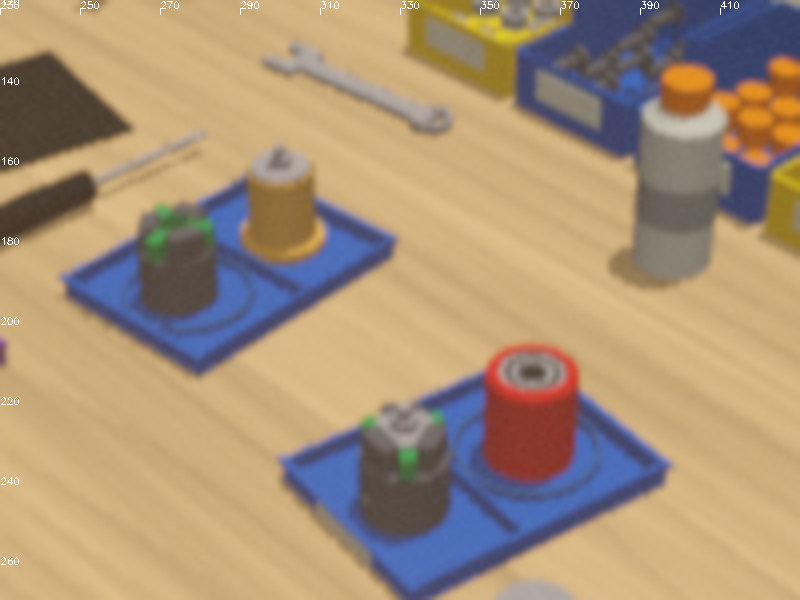

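View pics/si_b.png

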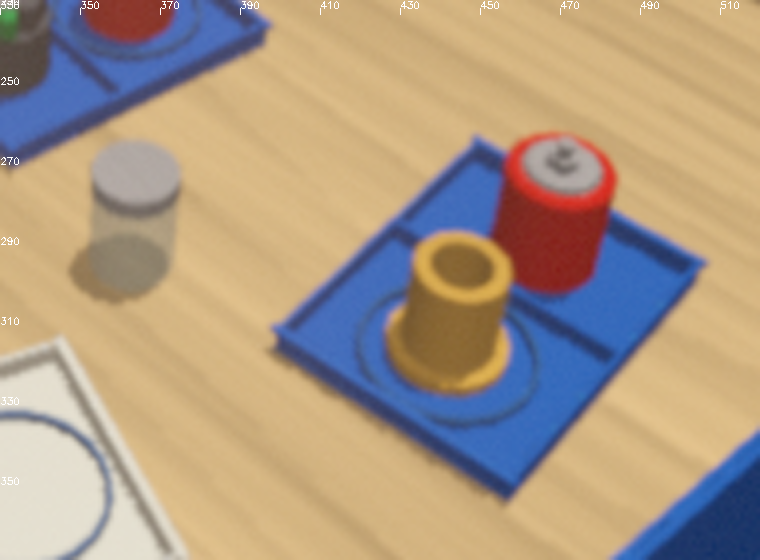

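```bash
cat > h.py <<'E'
import numpy as np, cv2
from scipy.optimize import least_squares
from cell import readout, vision
def cam(n):
    c=vision.calibration(n); f=200/np.tan(np.radians(c["vertical_fov"])/2)
    K=np.array([[f,0,c["cx"]],[0,f,c["cy"]],[0,0,1.]])
    return K,np.array(c["dist_coeffs"]),c
def extr(n,obs=None):
    K,d,c=cam(n)
    if n!="wrist": return K,d,np.array(c["camera_from_world"])
    from scipy.spatial.transform import Rotation as R
    q=obs["tcp_rot"]; T=np.eye(4); T[:3,:3]=R.from_quat([q[1],q[2],q[3],q[0]]).as_matrix(); T[:3,3]=obs["ee_pos"]
    return K,d,np.linalg.inv(T@c["T_tool_cam"])
def proj(P,e):
    K,d,E=e; return cv2.projectPoints(np.atleast_2d(np.array(P,float)),cv2.Rodrigues(E[:3,:3])[0],E[:3,3],K,d)[0][:,0]
def atz(uv,z,e):
    K,d,E=e; p=cv2.undistortPoints(np.array([[uv]],float),K,d)[0,0]
    r=E[:3,:3].T@np.array([p[0],p[1],1]); c=-E[:3,:3].T@E[:3,3]
    return (c+r*(z-c[2])/r[2])
def rect(obs,L,W,z,x0):
    # obs: list of (extr, corner idx, uv)
    C=np.array([[1,1],[1,-1],[-1,-1],[-1,1]])*[L/2,W/2]
    def f(p):
        c,s=np.cos(p[2]),np.sin(p[2]); Q=np.c_[C@np.array([[c,s],[-s,c]])+p[:2],np.full(4,z)]
        return np.concatenate([proj(Q[i],e)[0]-uv for e,i,uv in obs])
    r=least_squares(f,x0,loss="soft_l1"); return r.x,np.abs(f(r.x)).round(1)
E
python3 - <<'E'
from h import *
S=extr("scene");D=extr("side")
np.set_printoptions(suppress=True,precision=1)
for n,a in {"roller":((269.2,188),(362.8,212.8),64),"hub":((346.8,234.3),(274.2,173.8),62),"bush":((244,143.2),(445.5,296.2),60),
 "ringHubT":((270.5,206),(362,231.2),9),"ringBushT":((343.8,252.5),(276.8,190.8),9),"ringRollT":((246.2,157.8),(442,318.8),9),
 "sampRoll":((219.3,146.5),(470.5,271),70),"sampHub":((298.6,177.5),(331,225),70),"sampBush":((315.2,249.3),(299.5,159),68),
 "jartop":((285.5,155),(363.7,274),62),"spraytop":((198,212),(402,138),132),"drA":((412,272),None,13),"drB":((340,316),None,6)}.items():
    print(n,atz(a[0],a[2],S), a[1] and atz(a[1],a[2],D))
T={"roll":[(S,(201.2,160.8)),(S,(270,157.5)),(S,(222,177.5)),(D,(398.8,312)),(D,(449.2,264.5)),(D,(506.2,296)),(D,(457.5,352))],
"hub":[(S,(245,197)),(S,(263,223.8)),(S,(322.8,204)),(D,(300.8,235)),(D,(397,236.2)),(D,(333,268))],
"bush":[(S,(283.8,260)),(S,(340.8,226.8)),(S,(379.2,254.2)),(S,(321.8,294.5)),(D,(246.2,190)),(D,(328.8,180)),(D,(279.5,210.8))],
"mat":[(S,(367.5,333.5)),(S,(426,306.5)),(S,(417,397)),(S,(477,357)),(D,(201,149)),(D,(240,134)),(D,(263,151.5)),(D,(222,166))]}
for k,v in T.items():
    print(k); 
    for e,uv in v: print("  ","S" if e is S else "D",atz(uv,5 if k=="mat" else 16,e)[:2])
E
```

```text
roller [ 537.  -131.2   64. ] [ 536.2 -135.1   64. ]
hub [487.7 123.4  62. ] [491.6 122.9  62. ]
bush [ 473.8 -396.4   60. ] [ 472.7 -402.2   60. ]
ringHubT [ 539.2 -128.1    9. ] [ 539.1 -132.7    9. ]
ringBushT [492.6 122.5   9. ] [495.7 123.1   9. ]
ringRollT [ 473.3 -394.1    9. ] [ 466.4 -407.8    9. ]
sampRoll [ 551.7 -402.7   70. ] [ 549.7 -400.3   70. ]
sampHub [ 453. -121.   70.] [ 451.6 -124.4   70. ]
sampBush [575.9 127.1  68. ] [575.5 126.1  68. ]
jartop [ 410.1 -255.8   62. ] [ 404.  -265.6   62. ]
spraytop [748.3 -50.4 132. ] [755.8 -51.5 132. ]
drA [414.1 258.   13. ] None
drB [607.1 253.1   6. ] None
roll
   S [ 600.4 -447. ]
   S [ 416.6 -341.1]
   S [ 588.4 -321. ]
   D [ 415.4 -347.1]
   D [ 587.3 -333.8]
   D [ 596.  -459.9]
   D [ 421.4 -473. ]
hub
   S [ 579.1 -194.8]
   S [595.5 -67. ]
   S [427.1 -47.3]
   D [424.1 -56.1]
   D [ 576.9 -202.4]
   D [ 405.3 -180.2]
bush
   S [619.9  69.5]
   S [446.7  53.5]
   S [436.2 178.7]
   S [609.3 196.7]
   D [435.7 170.1]
   D [617.6  62.2]
   D [444.   45.5]
mat
   S [589.6 313.1]
   S [454.  334.4]
   S [604.1 449. ]
   S [465.3 462.1]
   D [467.3 445.4]
   D [601.9 442.4]
   D [590.5 309.8]
   D [461.5 324.2]
```

```bash
python3 - <<'E'
from h import *
S=extr("scene");D=extr("side")
np.set_printoptions(suppress=True,precision=3)
r=lambda o,z,x0,L=172,W=126: rect(o,L,W,z,x0)
res={}
A={"roll":([(S,1,(201.2,160.8)),(S,3,(270,157.5)),(S,0,(222,177.5)),(D,3,(398.8,312)),(D,0,(449.2,264.5)),(D,1,(506.2,296)),(D,2,(457.5,352))],16,[510,-400,0]),
"hub":([(S,3,(245,197)),(S,2,(263,223.8)),(S,1,(322.8,204)),(D,1,(300.8,235)),(D,3,(397,236.2)),(D,0,(333,268))],16,[500,-130,3.1]),
"bush":([(S,1,(283.8,260)),(S,2,(340.8,226.8)),(S,3,(379.2,254.2)),(S,0,(321.8,294.5)),(D,3,(246.2,190)),(D,1,(328.8,180)),(D,2,(279.5,210.8))],16,[530,120,0])}
for k,(o,z,x0) in A.items():
  for sel in (None,S,D):
    oo=[a for a in o if sel is None or a[0] is sel]
    x,e=r(oo,z,x0); n=x[:2]-42*np.array([np.cos(x[2]),np.sin(x[2])])
    print(k,"both" if sel is None else "S" if sel is S else "D",x,"nest",n,e)
o=[(S,1,(367.5,333.5)),(S,2,(426,306.5)),(S,0,(417,397)),(S,3,(477,357)),(D,3,(201,149)),(D,0,(240,134)),(D,1,(263,151.5)),(D,2,(222,166))]
x,e=r(o,5,[530,385,0],140,140); print("mat",x,e)
E
```

```text
roll both [ 504.96  -402.941    0.073] nest [ 463.073 -406.016] [0.  2.1 0.3 0.9 1.1 2.2 0.6 0.  0.4 0.3 0.4 0.1 0.4 1.1]
roll S [ 508.853 -393.551    0.105] nest [ 467.084 -397.948] [0.2 0.  0.2 0.2 0.1 0.2]
roll D [ 504.866 -403.499    0.07 ] nest [ 462.968 -406.431] [0.4 0.1 0.  0.5 0.  0.4 0.4 0.9]
hub both [ 500.27  -126.703    3.02 ] nest [ 541.96  -131.793] [0.5 1.  0.7 1.9 0.1 1.8 1.2 0.2 0.6 0.8 0.2 0.8]
hub S [ 502.674 -120.258    3.017] nest [ 544.348 -125.482] [0.1 0.4 0.4 0.2 0.6 0.2]
hub D [ 499.95  -129.246    3.005] nest [ 541.561 -134.948] [0.6 0.  0.2 0.3 0.2 0.3]
bush both [527.911 122.728   0.095] nest [486.099 118.763] [0.2 0.4 0.9 0.1 0.5 0.3 0.2 1.4 1.4 1.3 1.1 1.2 0.3 1.9]
bush S [528.303 124.783   0.091] nest [486.478 120.95 ] [0.2 0.1 0.4 0.4 0.1 0.4 0.1 0.7]
bush D [525.735 115.973   0.085] nest [483.886 112.421] [0.6 0.1 0.2 0.4 0.3 0.3]
mat [528.504 386.832  -0.098] [1.7 0.6 3.3 3.9 0.1 0.6 0.5 0.7 3.7 2.1 0.5 1.2 0.1 0.2 2.9 1.3]
```

```bash
cat >> h.py <<'E'
from scipy.spatial.transform import Rotation as R
def go(x,y,z,yawdeg):
    """rows for TCP target, tool down, tool x axis at yawdeg in world"""
    o=readout.get_obs(); q=o["tcp_rot"]; Rn=R.from_quat([q[1],q[2],q[3],q[0]])
    a=np.radians(yawdeg); Rt=R.from_matrix(np.array([[np.cos(a),np.sin(a),0],[np.sin(a),-np.cos(a),0],[0,0,-1]]))
    rv=(Rn.inv()*Rt).as_rotvec(); t=Rn.inv().apply(np.array([x,y,z])-o["ee_pos"])
    print("now",o["clock"].round(2) if hasattr(o["clock"],"round") else o["clock"],o["ee_pos"].round(1),"F",o["wrist_force"].round(1),"gap",round(o["finger_gap"],1),"\n turn",rv.round(3),"shift",t.round(1),"n",round(np.linalg.norm(t)/50,1),round(np.degrees(np.linalg.norm(rv))/8.59,1))
def snap(name,cam_="wrist"):
    o=readout.get_obs(); im=vision.get_image(cam_); cv2.imwrite(f"pics/{name}.png",im[:,:,::-1])
    import pickle; pickle.dump(o,open(f"pics/{name}.pkl","wb")); return o,im
E
python3 -c "
from h import *
go(520,-132,230,83)"
```

```text
now 0.15 [201.2 511.6 230.8] F [ 0.5 -0.7  0. ] gap 85.3 
 turn [-0.     0.001 -0.253] shift [-482.2  532.3    1.2] n 14.4 1.7
```

```bash
python3 -m pendant '[[[0,0,-0.25,-120,133,0,100],[0,0,-0.25,-240,266,0,100],[0,0,-0.25,-360,399,0,100],[0,0,-0.25,-482,532,0,100],[0,0,-0.25,-482,532,0,100],[0,0,-0.25,-482,532,0,100],[0,0,-0.25,-482,532,0,100],[0,0,-0.25,-482,532,0,100],[0,0,-0.25,-482,532,0,100],[0,0,-0.25,-482,532,0,100],[0,0,-0.25,-482,532,0,100],[0,0,-0.25,-482,532,0,100],[0,0,-0.25,-482,532,0,100],[0,0,-0.25,-482,532,0,100],[0,0,-0.25,-482,532,0,100],[0,0,-0.25,-482,532,0,100],[0,0,-0.25,-482,532,0,100],[0,0,-0.25,-482,532,0,100]]]' 60
python3 -c "
from h import *
go(520,-132,230,83); snap('w1')"
```

```text
clock: 1.95
ee_pos: [519.3, -130.4, 231.3]
tcp_rot: [-0.0, 0.749, 0.662, -0.0]
wrist_force: [0.3, -0.5, 0.7]
finger_gap: 85.4
now 1.95 [ 519.3 -130.4  231.3] F [ 0.3 -0.5  0.7] gap 85.4 
 turn [-0.001  0.001 -0.002] shift [-1.5  0.8  1.3] n 0.0 0.0
```

View pics/w1.png

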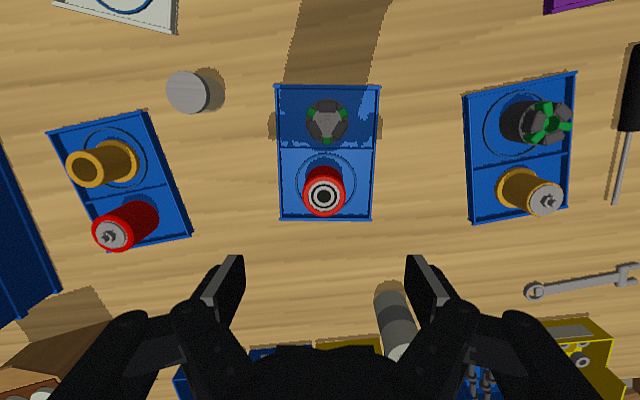

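```bash
cat >> h.py <<'E'
def crop(n,x0,y0,w,h,s,out):
    im=cv2.imread(f"pics/{n}.png")[y0:y0+h,x0:x0+w]
    im=cv2.resize(im,None,fx=s,fy=s,interpolation=cv2.INTER_CUBIC)
    for k in range(0,w,20):
        cv2.putText(im,str(x0+k),(k*s,8),0,.32,(0,0,255),1); cv2.line(im,(k*s,8),(k*s,14),(0,0,255),1)
    for k in range(0,h,20): cv2.putText(im,str(y0+k),(0,k*s+4),0,.32,(0,0,255),1)
    cv2.imwrite(f"pics/{out}.png",im)
E
python3 -c "
from h import *
crop('w1',260,75,140,155,3,'w1a');crop('w1',440,60,150,175,3,'w1b');crop('w1',35,100,170,165,3,'w1c')
a=[cv2.imread('pics/w1%s.png'%c) for c in 'cb']
"
```

```text
(no output)
```

View pics/w1a.png

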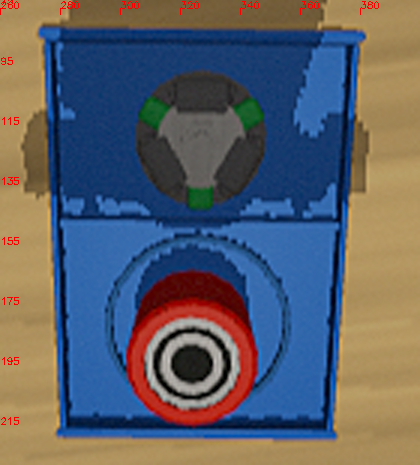

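View pics/w1b.png

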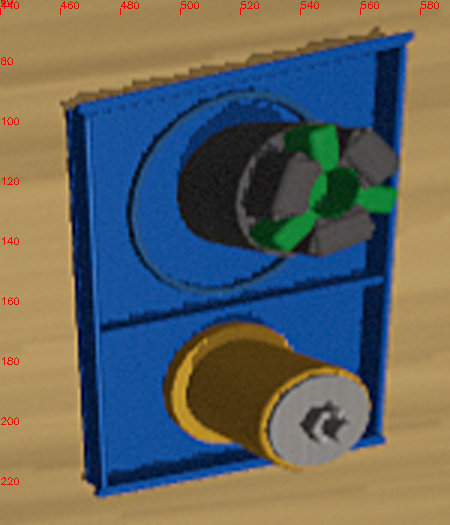

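View pics/w1c.png

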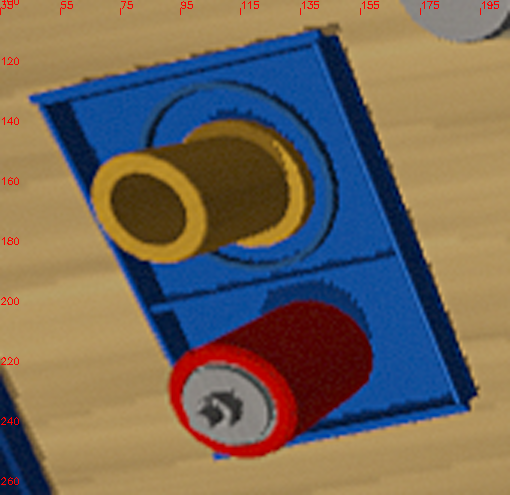

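```bash
python3 - <<'E'
from h import *
import pickle
np.set_printoptions(suppress=True,precision=2)
o=pickle.load(open('pics/w1.pkl','rb')); W=extr("wrist",o)
T={"hub":([(0,(273.3,86)),(1,(381.7,87)),(2,(371.7,220.3)),(3,(279.3,219.3))],[500,-127,3.02]),
"bush":([(2,(467.7,94.3)),(3,(577.3,72)),(1,(473.3,224.3)),(0,(567.7,206.7))],[527,120,.09]),
"roll":([(2,(45.7,133)),(3,(141.7,110.7)),(0,(191,236)),(1,(106.7,252.3))],[505,-400,.08])}
for k,(ob,x0) in T.items():
    x,e=rect([(W,i,uv) for i,uv in ob],172,126,16,x0)
    print(k,x,"nest-ish",x[:2]-42*np.array([np.cos(x[2]),np.sin(x[2])]),e)
    n=np.array([*(x[:2]-42*np.array([np.cos(x[2]),np.sin(x[2])])),9.]);s=n+[84*np.cos(x[2]),84*np.sin(x[2]),-5]
    print("   proj nest ring L/R/T/B",[proj(n+np.array([39*np.cos(a),39*np.sin(a),0]),W)[0] for a in (-np.pi/2,np.pi/2,np.pi,0)])
print("roller top",atz((260+193/3,75+362/3),64,W),"hub top",atz((440+335/3,60+192/3),60,W),"bush top",atz((35+148/3,100+207/3),60,W), "jar", atz((188,92),62,W))
E
```

```text
hub [ 501.6  -126.62    3.01] nest-ish [ 543.22 -132.27] [1.1 0.2 1.5 0.  0.7 0.  0.9 0.1]
   proj nest ring L/R/T/B [array([297.68, 191.36]), array([354.54, 184.57]), array([322.38, 159.74]), array([329.38, 214.43])]
bush [527.43 121.71   0.08] nest-ish [485.57 118.32] [0.7 0.7 0.3 0.3 0.3 0.5 0.7 0.1]
   proj nest ring L/R/T/B [array([486.34, 124.75]), array([549.39, 116.85]), array([520.78,  87.8 ]), array([514.88, 151.6 ])]
roll [ 506.88 -401.7     0.08] nest-ish [ 465.01 -404.99] [1.3 0.4 1.1 0.7 1.  0.  1.  0.6]
   proj nest ring L/R/T/B [array([ 84.44, 159.48]), array([141.36, 152.15]), array([101.6 , 125.43]), array([123.21, 184.25])]
roller top [ 536.32 -133.55   64.  ] hub top [486.78 122.03  60.  ] bush top [ 471.67 -403.37   60.  ] jar [ 406.36 -261.03   62.  ]
```

```bash
python3 -c "
from h import *
go(536.5,-133,25,82.5)"
```

```text
now 2.0 [ 519.4 -130.3  231.5] F [-0.1  0.7  0.8] gap 85.4 
 turn [-0.     0.001  0.008] shift [ -0.4  17.4 206.5] n 4.1 0.1
```

```bash
python3 -m pendant '[[[0,0,0.008,-0.5,17.5,40,100],[0,0,0.008,-0.5,17.5,80,100],[0,0,0.008,-0.5,17.5,120,100],[0,0,0.008,-0.5,17.5,150,100],[0,0,0.008,-0.5,17.5,180,100],[0,0,0.008,-0.5,17.5,200,100],[0,0,0.008,-0.5,17.5,206,100],[0,0,0.008,-0.5,17.5,206,100],[0,0,0.008,-0.5,17.5,206,100]]]' 60
python3 -c "
from h import *
go(536.5,-133,25,82.5);snap('w2');snap('s2','side')"
```

```text
clock: 2.9
ee_pos: [537.3, -132.9, 26.8]
tcp_rot: [0.001, 0.752, 0.659, 0.0]
wrist_force: [-0.1, -0.2, 0.4]
finger_gap: 85.4
now 2.9 [ 537.3 -132.9   26.8] F [-0.1 -0.2  0.4] gap 85.4 
 turn [0.001 0.001 0.   ] shift [-0.2 -0.7  1.8] n 0.0 0.0
```

View pics/w2.png

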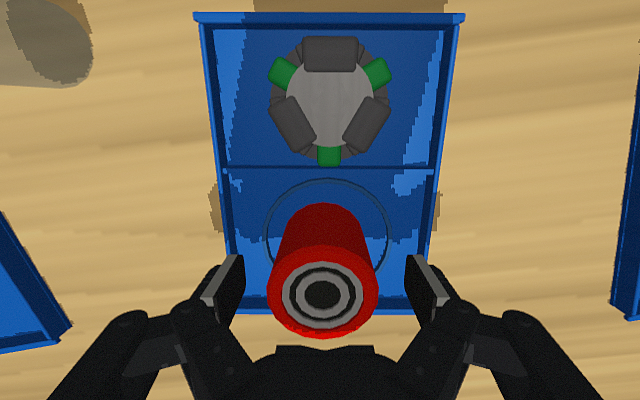

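View pics/s2.png

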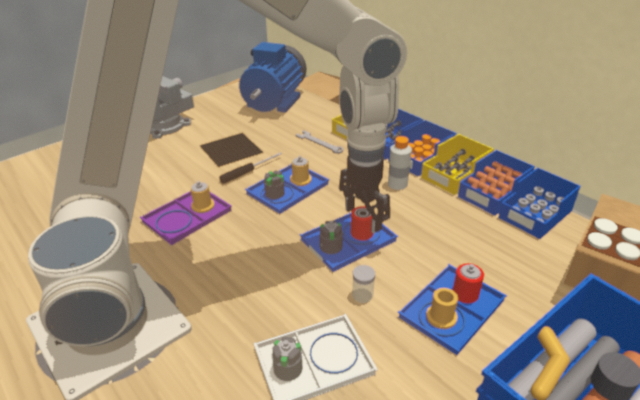

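Roller centred between the fingers (top at 322,292). I'll close, and also refine the hub-nest position from this close view (tray corners at 194,14 and 464,15, ring from x 266 to 388, top at 180).

```bash
python3 - <<'E'
from h import *
import pickle
np.set_printoptions(suppress=True,precision=2)
o=pickle.load(open('pics/w2.pkl','rb')); W=extr("wrist",o)
print("roller",atz((322,292),64,W))
print("corners",atz((195,14),16,W),atz((464,15),16,W))
print("ringL,R,T (outer,z9)",atz((266,235),9,W),atz((389,237),9,W),atz((327,179),9,W))
print("rib mid",atz((330,167),14,W), "sampleTop",atz((330,98),62,W))
E
python3 -m pendant '[[[0,0,0,0,0,0,0],[0,0,0,0,0,0,0],[0,0,0,0,0,0,0],[0,0,0,0,0,0,0],[0,0,0,0,0,0,0],[0,0,0,0,0,0,0],[0,0,0,0,0,0,0],[0,0,0,0,0,0,0],[0,0,0,0,0,0,0],[0,0,0,0,0,0,0]]]' 60
```

```text
roller [ 534.15 -134.08   64.  ]
corners [ 406.37 -178.32   16.  ] [423.54 -51.63  16.  ]
ringL,R,T (outer,z9) [ 527.86 -169.78    9.  ] [539.4  -92.31   9.  ] [ 496.51 -126.61    9.  ]
rib mid [ 488.49 -123.89   14.  ] sampleTop [ 452.91 -120.23   62.  ]
clock: 4.0
ee_pos: [537.7, -133.4, 27.9]
tcp_rot: [0.002, 0.752, 0.659, 0.0]
wrist_force: [-2.3, 0.3, 7.6]
finger_gap: 50.6
```

```bash
python3 -m pendant '[[[0,0,0,0,0,-20,0],[0,0,0,0,0,-45,0],[0,0,0,0,0,-80,0],[0,0,0,0,0,-115,0],[0,0,0,0,0,-130,0],[0,0,0,0,0,-130,0],[0,0,0,0,0,-130,0]]]' 60
python3 -c "
from h import *
go(528.5,385,160,82.5)"
```

```text
clock: 4.7
ee_pos: [537.0, -133.0, 157.2]
tcp_rot: [0.002, 0.752, 0.659, 0.0]
wrist_force: [0.4, -0.5, -1.9]
finger_gap: 50.7
now 4.7 [ 537.  -133.   157.2] F [ 0.4 -0.5 -1.9] gap 50.7 
 turn [ 0.003  0.002 -0.   ] shift [512.4 -76.2  -3.8] n 10.4 0.0
```

```bash
python3 -m pendant '[[[0,0,0,30,-4,-3,0],[0,0,0,75,-11,-3,0],[0,0,0,120,-18,-3,0],[0,0,0,165,-25,-3,0],[0,0,0,210,-31,-3,0],[0,0,0,255,-38,-3,0],[0,0,0,300,-45,-3,0],[0,0,0,345,-51,-3,0],[0,0,0,390,-58,-3,0],[0,0,0,430,-64,-3,0],[0.002,0.002,0,465,-69,-3,0],[0.003,0.002,0,490,-73,-3,0],[0.003,0.002,0,505,-76,-3,0],[0.003,0.002,0,512,-76,-3,0],[0.003,0.002,0,512,-76,-3,0],[0.003,0.002,0,512,-76,-3,0],[0.003,0.002,0,512,-76,-3,0]]]' 60
python3 -c "
from h import *
snap('w3')
go(528.5,385,29,82.5)"
```

```text
clock: 6.4
ee_pos: [528.9, 383.3, 159.3]
tcp_rot: [-0.0, 0.752, 0.659, 0.0]
wrist_force: [-0.3, -0.4, -1.3]
finger_gap: 51.0
now 6.45 [528.9 383.5 159.4] F [ 0.8  0.5 -1.6] gap 50.8 
 turn [-0.    -0.    -0.002] shift [  1.4  -0.6 130.4] n 2.6 0.0
```

View pics/w3.png

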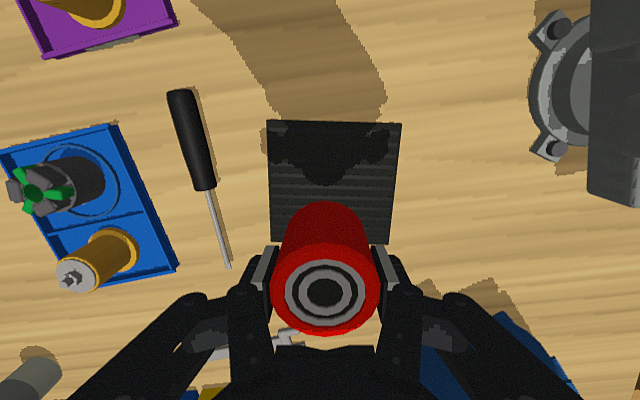

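```bash
python3 - <<'E'
from h import *
import pickle
np.set_printoptions(suppress=True,precision=2)
o=pickle.load(open('pics/w3.pkl','rb')); W=extr("wrist",o)
p=[atz(u,5,W) for u in ((266,120),(401,124),(388,244),(271,243))]
print(p,np.mean(p,0))
p=[atz(u,16,W) for u in ((-2+2,148),(108,125),(177,270))];print(p)
E
```

```text
[array([453.1 , 332.33,   5.  ]), array([475.4 , 469.32,   5.  ]), array([611.55, 447.75,   5.  ]), array([591.89, 310.24,   5.  ])] [532.99 389.91   5.  ]
[array([443.72,  59.56,  16.  ]), array([436.68, 177.89,  16.  ]), array([606.87, 196.02,  16.  ])]
```

Mat centre is about (533, 390), and its sides measure ~138 mm against the nominal 140. Next I lower the roller to it.

```bash
python3 -c "
from h import *
go(533,390,29.5,82.5)"
python3 -m pendant '[[[0,0,0,4,3,30,0],[0,0,0,7,3.5,60,0],[0,0,0,7,3.5,85,0],[0,0,0,7,3.5,105,0],[0,0,0,7,3.5,118,0],[0,0,0,7,3.5,125,0],[0,0,0,7,3.5,129,0],[0,0,0,7,3.5,129,0],[0,0,0,7,3.5,129,0],[0,0,0,7,3.5,129,0]]]' 60
```

```text
now 6.45 [528.9 383.5 159.4] F [ 0.8  0.5 -1.6] gap 50.8 
 turn [-0.    -0.    -0.002] shift [  7.    3.2 129.9] n 2.6 0.0
clock: 7.45
ee_pos: [533.7, 390.2, 31.3]
tcp_rot: [-0.0, 0.752, 0.659, 0.001]
wrist_force: [-0.6, -0.2, -1.9]
finger_gap: 51.1
```

```bash
python3 -m pendant '[[[0,0,0,0,0,1,0],[0,0,0,0,0,2.5,0],[0,0,0,0,0,2.5,0],[0,0,0,0,0,2.5,0]]]' 60
```

```text
clock: 7.85
ee_pos: [533.9, 390.4, 29.0]
tcp_rot: [-0.0, 0.752, 0.659, 0.001]
wrist_force: [-0.7, 0.6, 0.7]
finger_gap: 50.8
```

Contact, weight taken. Open, rise, look.

```bash
python3 -m pendant '[[[0,0,0,0,0,0,20],[0,0,0,0,0,0,60],[0,0,0,0,0,0,100],[0,0,0,0,0,0,100],[0,0,0,0,0,0,100],[0,0,0,0,0,0,100],[0,0,0,0,0,0,100],[0,0,0,0,0,0,100],[0,0,0,0,0,-30,100],[0,0,0,0,0,-70,100],[0,0,0,0,0,-115,100],[0,0,0,0,0,-140,100],[0,0,0,0,0,-150,100],[0,0,0,0,0,-150,100],[0,0,0,0,0,-150,100]]]' 60
python3 -c "
from h import *
snap('w4')
go(487.5,122,180,94.7)"
```

```text
clock: 9.35
ee_pos: [533.1, 389.9, 177.3]
tcp_rot: [-0.0, 0.752, 0.659, 0.0]
wrist_force: [0.0, 0.6, -0.3]
finger_gap: 85.3
now 9.4 [533.  389.8 177. ] F [-0.3  0.3 -0.1] gap 85.7 
 turn [-0.001 -0.    -0.214] shift [-271.5   -9.8   -3. ] n 5.4 1.4
```

View pics/w4.png

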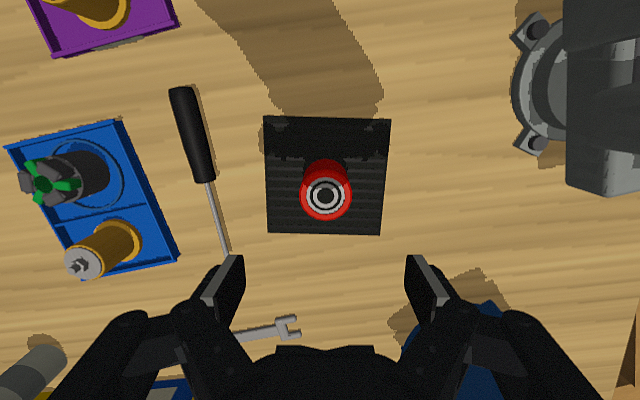

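Roller stands upright on the mat (top at 325,196), let go. Now to the hub.

```bash
python3 -m pendant '[[[0,0,-0.1,-45,-2,0,100],[0,0,-0.214,-90,-3,0,100],[0,0,-0.214,-135,-5,0,100],[0,0,-0.214,-180,-7,0,100],[0,0,-0.214,-220,-8,0,100],[0,0,-0.214,-250,-9,0,100],[0,0,-0.214,-271,-10,0,100],[0,0,-0.214,-271,-10,0,100],[0,0,-0.214,-271,-10,0,100],[0,0,-0.214,-271,-10,0,100]]]' 60
python3 -c "
from h import *
snap('w5')"
```

```text
clock: 10.4
ee_pos: [487.3, 123.2, 176.3]
tcp_rot: [-0.001, 0.678, 0.736, -0.001]
wrist_force: [-0.5, 0.2, -0.1]
finger_gap: 85.1
```

View pics/w5.png

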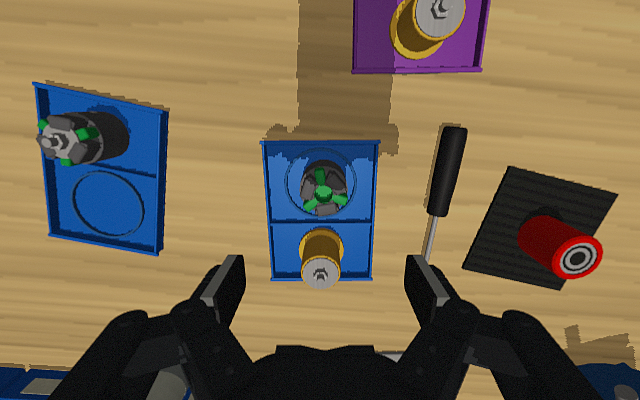

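```bash
python3 - <<'E'
from h import *
import pickle
np.set_printoptions(suppress=True,precision=2)
o=pickle.load(open('pics/w5.pkl','rb')); W=extr("wrist",o)
print("hub",atz((323,191),60,W),"bushring",atz((320.5,182),9,W),"hubring",atz((108.5,202.5),9,W))
x,e=rect([(W,i,u) for i,u in ((2,(262,142)),(3,(381,140)),(0,(373,280)),(1,(271,280)))],172,126,16,[527,121,.08]);print(x,e,x[:2]-37*np.array([np.cos(x[2]),np.sin(x[2])]))
go(487,122,26,94.5)
E
```

```text
hub [483.23 120.78  60.  ] bushring [488.06 117.99   9.  ] hubring [ 533.38 -129.2     9.  ]
[527.21 122.82   0.09] [0.5 0.  0.9 1.3 0.8 1.1 1.9 0.6] [490.36 119.58]
now 10.45 [487.3 123.3 176.4] F [-0.4  0.4  0.5] gap 84.9 
 turn [-0. -0.  0.] shift [ -1.4  -0.1 150.4] n 3.0 0.0
```

```bash
python3 -m pendant '[[[0,0,0,-2,-1.5,40,86],[0,0,0,-3,-2,80,86],[0,0,0,-3,-2,110,86],[0,0,0,-3,-2,132,86],[0,0,0,-3,-2,145,86],[0,0,0,-3,-2,150,86],[0,0,0,-3,-2,150,86],[0,0,0,-3,-2,150,86]]]' 80
python3 -c "
from h import *
go(485,120,26,95);snap('w6')"
```

```text
clock: 11.25
ee_pos: [485.7, 120.6, 27.0]
tcp_rot: [-0.0, 0.677, 0.736, -0.0]
wrist_force: [-0.3, -0.2, 1.2]
finger_gap: 73.2
now 11.25 [485.7 120.6  27. ] F [-0.3 -0.2  1.2] gap 73.2 
 turn [-0.001 -0.    -0.004] shift [-0.5 -0.7  1. ] n 0.0 0.0
```

View pics/w6.png

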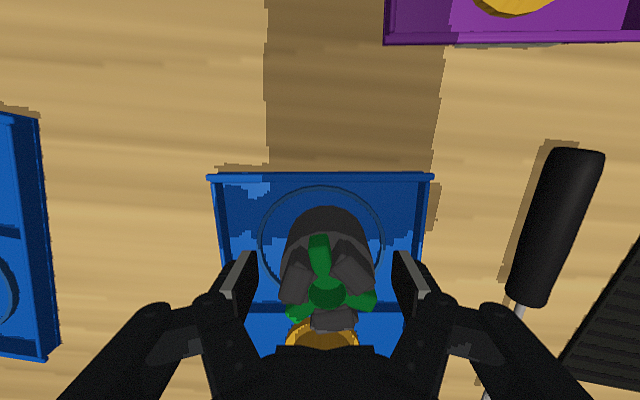

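```bash
python3 - <<'E'
from h import *
import pickle
np.set_printoptions(suppress=True,precision=2)
o=pickle.load(open('pics/w6.pkl','rb')); W=extr("wrist",o)
a,b=atz((207,177),16,W),atz((434,175),16,W); d=(b-a)/np.linalg.norm(b-a); xx=np.array([d[1],-d[0],0])
print("hub",atz((327,290),60,W),a,b,"nest",(a+b)/2+xx*49,"ring L R T",atz((258,240),9,W),atz((383,240),9,W),atz((321,184),9,W))
E
python3 -m pendant '[[[0,0,0,0,0,0,0],[0,0,0,0,0,0,0],[0,0,0,0,0,0,0],[0,0,0,0,0,0,0],[0,0,0,0,0,0,0],[0,0,0,0,0,0,0],[0,0,0,0,0,0,0],[0,0,0,0,0,0,0],[0,0,0,0,0,0,0],[0,0,0,0,0,0,0]]]' 80
python3 -m pendant '[[[0,0,0,0,0,-20,0],[0,0,0,0,0,-45,0],[0,0,0,0,0,-80,0],[0,0,0,0,0,-115,0],[0,0,0,0,0,-130,0],[0,0,0,0,0,-130,0],[0,0,0,0,0,-130,0]]]' 80
python3 -c "
from h import *
go(538,-131.5,160,82.5);snap('w7');snap('s7','side')"
```

```text
hub [484.72 121.19  60.  ] [447.15  49.93  16.  ] [435.32 178.06  16.  ] nest [490.03 118.5   16.  ] ring L R T [488.2   77.51   9.  ] [481.54 157.3    9.  ] [447.82 114.81   9.  ]
clock: 12.3
ee_pos: [486.4, 120.8, 28.4]
tcp_rot: [0.0, 0.677, 0.736, 0.001]
wrist_force: [-2.6, 2.7, 8.1]
finger_gap: 48.1
clock: 13.0
ee_pos: [485.7, 120.6, 157.6]
tcp_rot: [-0.0, 0.677, 0.736, 0.001]
wrist_force: [-1.5, 1.0, -7.0]
finger_gap: 48.4
now 13.0 [485.7 120.6 157.6] F [-1.5  1.  -7. ] gap 48.4 
 turn [ 0.    -0.001  0.214] shift [-255.6   31.2   -2.6] n 5.2 1.4
```

View pics/w7.png

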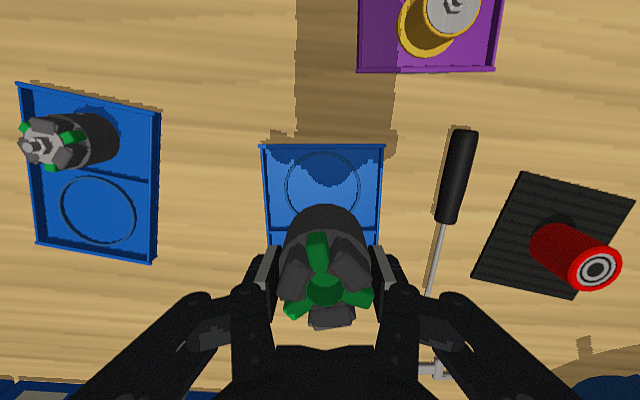

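Hub held, bush nest now free. Carry to the hub nest.

```bash
python3 -m pendant '[[[0,0,0.1,-30,4,-2,0],[0,0,0.214,-70,9,-2,0],[0,0,0.214,-115,14,-2,0],[0,0,0.214,-160,20,-2,0],[0,0,0.214,-200,24,-2,0],[0,0,0.214,-230,28,-2,0],[0,0,0.214,-248,30,-2,0],[0,0,0.214,-255,31,-2,0],[0,0,0.214,-255,31,-2,0],[0,0,0.214,-255,31,-2,0],[0,0,0.214,-255,31,-2,0]]]' 80
python3 -c "
from h import *
go(537.5,-131.5,30,82.5);snap('w8')"
```

```text
clock: 14.2
ee_pos: [537.1, -129.6, 158.6]
tcp_rot: [-0.001, 0.751, 0.66, -0.0]
wrist_force: [0.2, -0.7, -5.4]
finger_gap: 48.2
now 14.2 [ 537.1 -129.6  158.6] F [ 0.2 -0.7 -5.4] gap 48.2 
 turn [-0.002 -0.001  0.001] shift [ -1.9   0.8 128.6] n 2.6 0.0
```

View pics/w8.png

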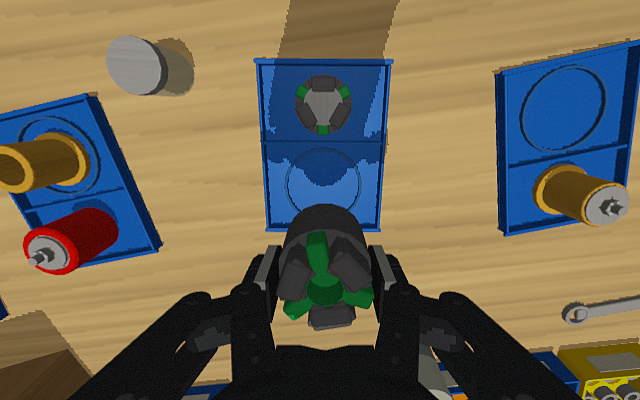

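```bash
python3 - <<'E'
from h import *
import pickle
np.set_printoptions(suppress=True,precision=2)
o=pickle.load(open('pics/w8.pkl','rb')); W=extr("wrist",o)
print("hub nest",atz((323.5,183.5),9,W),"bush nest",atz((564,108),9,W),"rollnest",atz((61,154),9,W))
x,e=rect([(W,i,u) for i,u in ((0,(254,61)),(1,(394,62)),(2,(379,230)),(3,(266,230)))],172,126,16,[500,-127,3.01]);print(x,e,x[:2]-37*np.array([np.cos(x[2]),np.sin(x[2])]))
E
python3 -m pendant '[[[0,0,0,-1,0.5,30,0],[0,0,0,-2,0.5,60,0],[0,0,0,-2,0.5,85,0],[0,0,0,-2,0.5,105,0],[0,0,0,-2,0.5,118,0],[0,0,0,-2,0.5,125,0],[0,0,0,-2,0.5,128,0],[0,0,0,-2,0.5,129,0],[0,0,0,-2,0.5,130,0],[0,0,0,-2,0.5,130,0]]]' 80
```

```text
hub nest [ 534.45 -130.91    9.  ] bush nest [488.21 117.13   9.  ] rollnest [ 466.98 -399.99    9.  ]
[ 501.49 -127.06    3.01] [1.4 0.5 2.5 0.4 0.2 1.  0.4 0.3] [ 538.14 -132.1 ]
clock: 15.25
ee_pos: [537.7, -131.7, 29.2]
tcp_rot: [-0.0, 0.751, 0.66, 0.0]
wrist_force: [0.5, -0.6, -6.4]
finger_gap: 48.1
```

```bash
python3 -m pendant '[[[0,0,0,0,0,1,0],[0,0,0,0,0,2.5,0],[0,0,0,0,0,2.5,0],[0,0,0,0,0,2.5,0]]]' 80
```

```text
clock: 15.65
ee_pos: [538.0, -131.9, 28.4]
tcp_rot: [0.001, 0.751, 0.66, 0.001]
wrist_force: [-4.8, 2.2, 10.4]
finger_gap: 48.0
```

```bash
python3 -m pendant '[[[0,0,0,0,0,-1,20],[0,0,0,0,0,-1,60],[0,0,0,0,0,-1,88],[0,0,0,0,0,-1,88],[0,0,0,0,0,-1,88],[0,0,0,0,0,-1,88],[0,0,0,0,0,-1,88],[0,0,0,0,0,-30,88],[0,0,0,0,0,-70,88],[0,0,0,0,0,-115,88],[0,0,0,0,0,-140,88],[0,0,0,0,0,-150,100],[0,0,0,0,0,-150,100],[0,0,0,0,0,-150,100]]]' 60
python3 -c "
from h import *
snap('w9')
go(470.5,-403.5,180,94.5)"
```

```text
clock: 17.05
ee_pos: [537.2, -131.6, 177.0]
tcp_rot: [-0.0, 0.751, 0.66, 0.0]
wrist_force: [0.5, 0.3, 0.6]
finger_gap: 85.0
now 17.1 [ 537.1 -131.6  176.7] F [-0.1  0.7  0.5] gap 85.4 
 turn [-0.001 -0.001 -0.208] shift [-278.2  -31.    -3.5] n 5.6 1.4
```

View pics/w9.png

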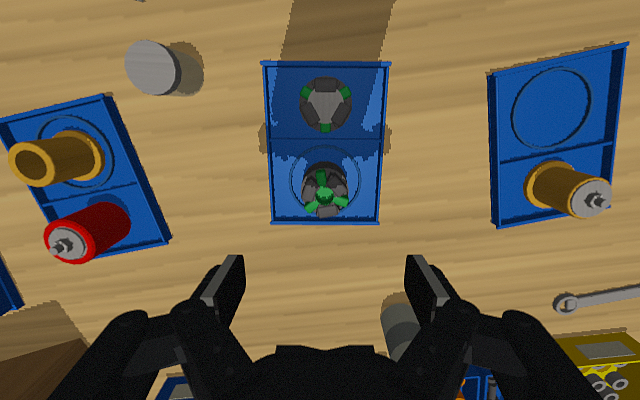

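```bash
python3 - <<'E'
from h import *
import pickle
np.set_printoptions(suppress=True,precision=2)
crop('w9',260,55,140,180,3,'w9z')
o=pickle.load(open('pics/w9.pkl','rb')); W=extr("wrist",o)
print("hub",atz((324.5,194),60,W),"nest",atz((324.5,179.5),9,W))
E
```

```text
hub [ 536.54 -132.13   60.  ] nest [ 535.19 -131.98    9.  ]
```

View pics/w9z.png

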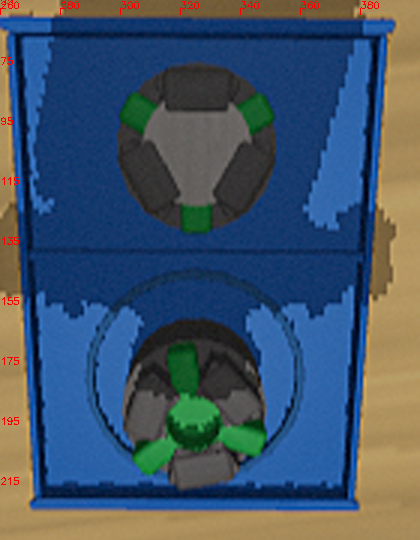

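```bash
python3 -m pendant '[[[0,0,-0.1,-45,-5,0,100],[0,0,-0.208,-90,-10,0,100],[0,0,-0.208,-135,-15,0,100],[0,0,-0.208,-180,-20,0,100],[0,0,-0.208,-225,-25,0,100],[0,0,-0.208,-260,-29,0,100],[0,0,-0.208,-278,-31,0,100],[0,0,-0.208,-278,-31,0,100],[0,0,-0.208,-278,-31,0,100],[0,0,-0.208,-278,-31,0,100]]]' 60
python3 -c "
from h import *
snap('w10')"
```

```text
clock: 18.1
ee_pos: [470.8, -401.9, 176.1]
tcp_rot: [-0.001, 0.678, 0.735, 0.0]
wrist_force: [0.6, 0.3, -0.1]
finger_gap: 85.6
```

View pics/w10.png

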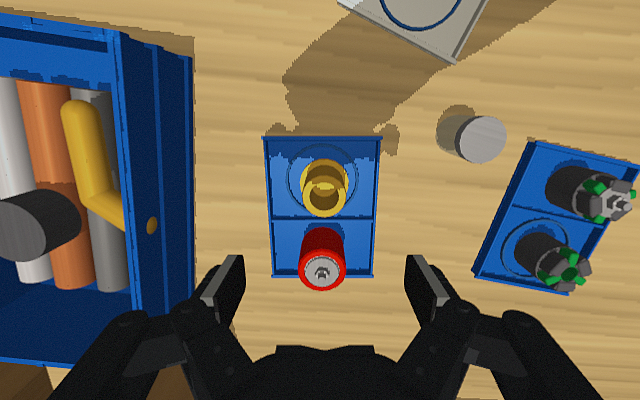

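```bash
python3 - <<'E'
from h import *
import pickle
np.set_printoptions(suppress=True,precision=2)
o=pickle.load(open('pics/w10.pkl','rb')); W=extr("wrist",o)
print("bush",atz((324.5,195.5),60,W),"ring",atz((321.5,178.5),9,W),"crate",atz((193,110),90,W))
x,e=rect([(W,i,u) for i,u in ((2,(262,138)),(3,(382,138)),(0,(375,277)),(1,(271,276.5)))],172,126,16,[505,-400,.08]);print(x,e,x[:2]-37*np.array([np.cos(x[2]),np.sin(x[2])]))
go(471.5,-403,30,94.5)
E
```

```text
bush [ 471.24 -402.26   60.  ] ring [ 467.44 -405.96    9.  ] crate [ 399.85 -511.11   90.  ]
[ 507.02 -401.98    0.08] [1.  0.1 0.8 0.  2.8 0.4 1.5 0.1] [ 470.13 -404.89]
now 18.15 [ 471.  -401.9  176.4] F [0.9 0.4 0.1] gap 85.2 
 turn [-0. -0.  0.] shift [ -1.4   0.6 146.4] n 2.9 0.0
```

```bash
python3 -m pendant '[[[0,0,0,-1,0.5,40,86],[0,0,0,-1,0.5,80,86],[0,0,0,-1,0.5,110,86],[0,0,0,-1,0.5,130,86],[0,0,0,-1,0.5,142,86],[0,0,0,-1,0.5,147,86],[0,0,0,-1,0.5,147,86],[0,0,0,-1,0.5,147,86]]]' 80
python3 -c "
from h import *
go(471.5,-403,30,94.5);snap('w11')"
```

```text
clock: 18.95
ee_pos: [471.9, -402.9, 30.5]
tcp_rot: [-0.0, 0.678, 0.735, 0.0]
wrist_force: [-0.4, -0.4, 1.0]
finger_gap: 73.3
now 18.95 [ 471.9 -402.9   30.5] F [-0.4 -0.4  1. ] gap 73.3 
 turn [ 0.    -0.     0.002] shift [-0.1 -0.4  0.5] n 0.0 0.0
```

View pics/w11.png

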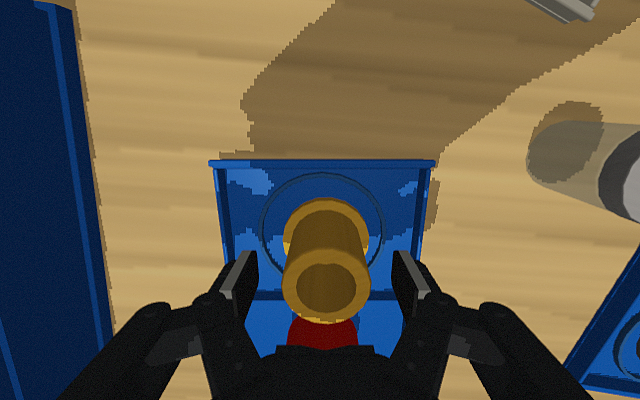

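```bash
python3 - <<'E'
from h import *
import pickle
np.set_printoptions(suppress=True,precision=2)
o=pickle.load(open('pics/w11.pkl','rb')); W=extr("wrist",o)
a,b=atz((209,162),16,W),atz((436,163),16,W); d=(b-a)/np.linalg.norm(b-a); xx=np.array([d[1],-d[0],0])
print("bush",atz((326,287),60,W),"nest",(a+b)/2+xx*49)
E
python3 -m pendant '[[[0,0,0,0,0,0,0],[0,0,0,0,0,0,0],[0,0,0,0,0,0,0],[0,0,0,0,0,0,0],[0,0,0,0,0,0,0],[0,0,0,0,0,0,0],[0,0,0,0,0,0,0],[0,0,0,0,0,0,0],[0,0,0,0,0,0,0],[0,0,0,0,0,0,0]]]' 80
python3 -m pendant '[[[0,0,0,0,0,-20,0],[0,0,0,0,0,-45,0],[0,0,0,0,0,-80,0],[0,0,0,0,0,-115,0],[0,0,0,0,0,-130,0],[0,0,0,0,0,-130,0],[0,0,0,0,0,-130,0]]]' 80
python3 -c "
from h import *
go(490,118.5,160,95);snap('w12')"
```

```text
bush [ 471.87 -402.64   60.  ] nest [ 469.19 -404.97   16.  ]
clock: 20.0
ee_pos: [472.2, -403.2, 31.9]
tcp_rot: [0.001, 0.678, 0.735, 0.0]
wrist_force: [-0.7, 2.7, 7.9]
finger_gap: 42.3
clock: 20.7
ee_pos: [471.7, -402.8, 160.9]
tcp_rot: [0.0, 0.678, 0.735, 0.0]
wrist_force: [-0.6, -1.1, -4.6]
finger_gap: 42.2
now 20.7 [ 471.7 -402.8  160.9] F [-0.6 -1.1 -4.6] gap 42.2 
 turn [ 0.001  0.    -0.007] shift [518.1  60.1   0.8] n 10.4 0.0
```

View pics/w12.png

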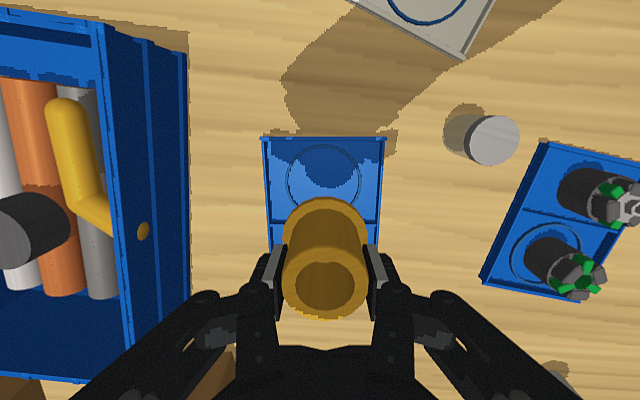

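```bash
python3 -m pendant '[[[0,0,0,30,4,0,0],[0,0,0,75,9,0,0],[0,0,0,120,14,0,0],[0,0,0,165,19,0,0],[0,0,0,210,24,0,0],[0,0,0,255,30,0,0],[0,0,0,300,35,0,0],[0,0,0,345,40,0,0],[0,0,0,390,45,0,0],[0,0,-0.007,430,50,0,0],[0,0,-0.007,465,54,0,0],[0,0,-0.007,495,57,0,0],[0,0,-0.007,510,59,0,0],[0,0,-0.007,518,60,0,0],[0,0,-0.007,518,60,0,0],[0,0,-0.007,518,60,0,0],[0,0,-0.007,518,60,0,0]]]' 80
python3 -c "
from h import *
go(490,118.5,33,95);snap('w13')"
```

```text
clock: 22.45
ee_pos: [489.7, 117.7, 160.4]
tcp_rot: [-0.0, 0.676, 0.737, -0.0]
wrist_force: [-0.0, -1.3, -2.9]
finger_gap: 41.8
now 22.45 [489.7 117.7 160.4] F [-0.  -1.3 -2.9] gap 41.8 
 turn [-0.001 -0.001 -0.001] shift [  0.7   0.5 127.4] n 2.5 0.0
```

View pics/w13.png

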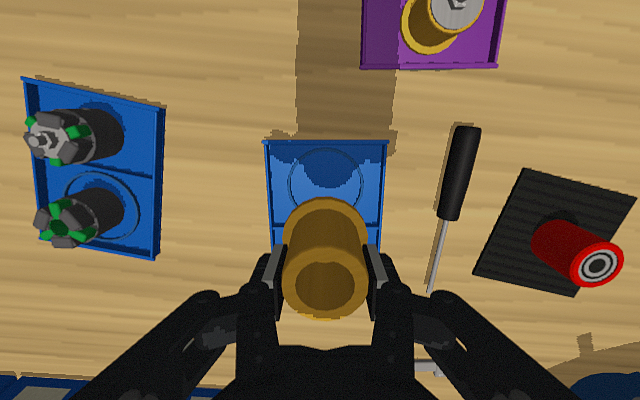

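Bushing hangs upright over the empty nest ring (centre ~326,183). Lowering.

```bash
python3 -m pendant '[[[0,0,0,0.5,0.5,30,0],[0,0,0,0.5,0.5,60,0],[0,0,0,0.5,0.5,85,0],[0,0,0,0.5,0.5,105,0],[0,0,0,0.5,0.5,118,0],[0,0,0,0.5,0.5,124,0],[0,0,0,0.5,0.5,127,0],[0,0,0,0.5,0.5,128.5,0],[0,0,0,0.5,0.5,130,0],[0,0,0,0.5,0.5,130,0]]]' 80
```

```text
clock: 23.5
ee_pos: [490.6, 118.2, 31.9]
tcp_rot: [0.0, 0.676, 0.737, 0.001]
wrist_force: [-2.0, -0.9, 4.2]
finger_gap: 41.9
```

```bash
python3 -m pendant '[[[0,0,0,0,0,0,20],[0,0,0,0,0,0,60],[0,0,0,0,0,0,86],[0,0,0,0,0,0,86],[0,0,0,0,0,0,86],[0,0,0,0,0,0,86],[0,0,0,0,0,0,86],[0,0,0,0,0,-30,86],[0,0,0,0,0,-70,86],[0,0,0,0,0,-115,86],[0,0,0,0,0,-138,86],[0,0,0,0,0,-146,100],[0,0,0,0,0,-146,100],[0,0,0,0,0,-146,100]]]' 60
python3 -c "
from h import *
snap('w14');crop('w14',250,130,150,160,3,'w14z')
go(533,390,180,82.5)"
```

```text
clock: 24.9
ee_pos: [489.8, 118.1, 176.5]
tcp_rot: [-0.0, 0.676, 0.737, -0.0]
wrist_force: [0.3, -0.2, -0.8]
finger_gap: 85.5
now 24.95 [489.7 118.1 176.2] F [-0.4  0.4 -0.3] gap 85.5 
 turn [-0.001 -0.     0.217] shift [267.2  66.5  -3.8] n 5.5 1.4
```

View pics/w14z.png

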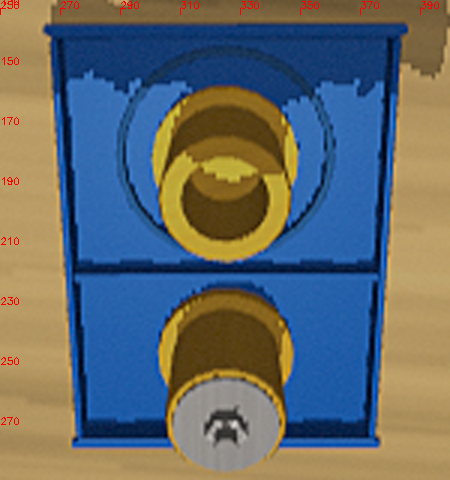

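Bushing stands with its flange centred in the ring. Next, fetch the roller.

```bash
python3 -m pendant '[[[0,0,0.1,45,11,0,100],[0,0,0.217,90,22,0,100],[0,0,0.217,135,33,0,100],[0,0,0.217,180,45,0,100],[0,0,0.217,220,55,0,100],[0,0,0.217,250,62,0,100],[0,0,0.217,267,66.5,0,100],[0,0,0.217,267,66.5,0,100],[0,0,0.217,267,66.5,0,100],[0,0,0.217,267,66.5,0,100]]]' 60
python3 - <<'E'
from h import *
o,im=snap('w15'); W=extr("wrist",o)
m=((im[:,:,0]>110)&(im[:,:,1]<60)&(im[:,:,2]<60)).astype(np.uint8)
n,l,s,c=cv2.connectedComponentsWithStats(m); i=1+np.argmax(s[1:,4]); print(s[i],c[i])
go(533,390,26,82.5)
E
```

```text
clock: 25.95
ee_pos: [532.8, 388.8, 175.5]
tcp_rot: [-0.0, 0.752, 0.659, -0.001]
wrist_force: [0.0, 0.2, 0.1]
finger_gap: 85.5
[300 170  54  52 987] [326.51975684 195.32117528]
now 26.0 [533.  388.7 175.9] F [-0.2  0.1 -0.5] gap 85.3 
 turn [-0.002  0.001 -0.001] shift [1.300e+00 1.000e-01 1.499e+02] n 3.0 0.0
```

View pics/w15.png

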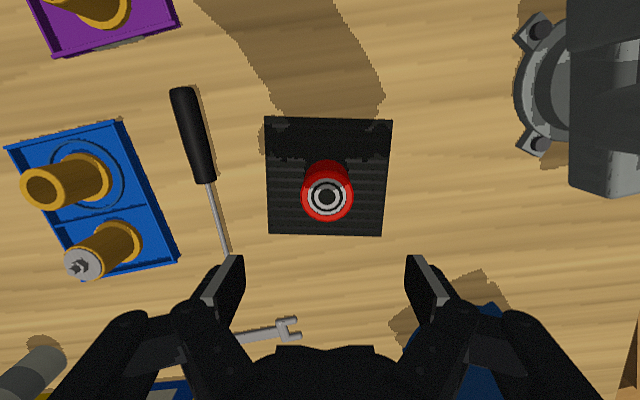

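```bash
python3 -m pendant '[[[0,0,0,1,0,40,100],[0,0,0,1.5,0,80,100],[0,0,0,1.5,0,110,100],[0,0,0,1.5,0,132,100],[0,0,0,1.5,0,144,100],[0,0,0,1.5,0,149,100],[0,0,0,1.5,0,149,100],[0,0,0,1.5,0,149,100]]]' 60
python3 -m pendant '[[[0,0,0,0,0,0,0],[0,0,0,0,0,0,0],[0,0,0,0,0,0,0],[0,0,0,0,0,0,0],[0,0,0,0,0,0,0],[0,0,0,0,0,0,0],[0,0,0,0,0,0,0],[0,0,0,0,0,0,0],[0,0,0,0,0,0,0],[0,0,0,0,0,0,0]]]' 60
python3 -m pendant '[[[0,0,0,0,0,-20,0],[0,0,0,0,0,-45,0],[0,0,0,0,0,-80,0],[0,0,0,0,0,-115,0],[0,0,0,0,0,-130,0],[0,0,0,0,0,-130,0],[0,0,0,0,0,-130,0]]]' 60
python3 -c "
from h import *
snap('w16')
go(470.5,-404.5,160,94.5)"
```

```text
clock: 26.8
ee_pos: [533.6, 390.3, 28.2]
tcp_rot: [-0.0, 0.752, 0.659, 0.0]
wrist_force: [-0.4, 0.2, -0.0]
finger_gap: 85.1
clock: 27.8
ee_pos: [534.1, 390.6, 29.4]
tcp_rot: [0.0, 0.752, 0.659, 0.001]
wrist_force: [-0.9, -0.8, 7.4]
finger_gap: 50.9
clock: 28.5
ee_pos: [533.6, 390.3, 158.6]
tcp_rot: [-0.0, 0.752, 0.659, 0.001]
wrist_force: [0.3, -0.8, -1.4]
finger_gap: 50.5
now 28.55 [533.3 390.1 157.9] F [-0.7 -0.  -1.6] gap 50.8 
 turn [-0.    -0.    -0.211] shift [-796.    42.5   -2.2] n 15.9 1.4
```

View pics/w16.png

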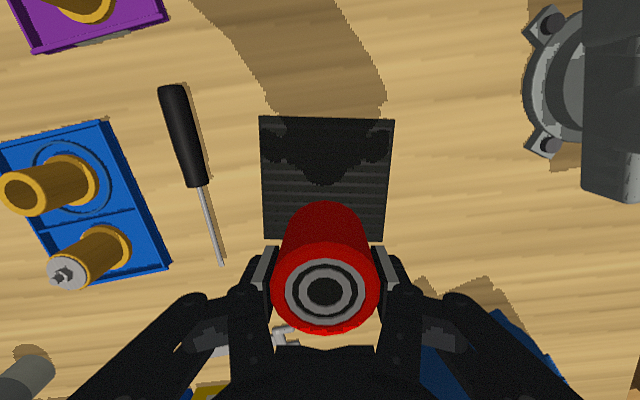

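```bash
python3 -m pendant '[[[0,0,0,-30,2,-2,0],[0,0,-0.05,-75,4,-2,0],[0,0,-0.1,-120,6,-2,0],[0,0,-0.15,-165,9,-2,0],[0,0,-0.211,-210,11,-2,0],[0,0,-0.211,-255,14,-2,0],[0,0,-0.211,-300,16,-2,0],[0,0,-0.211,-345,18,-2,0],[0,0,-0.211,-390,21,-2,0],[0,0,-0.211,-435,23,-2,0],[0,0,-0.211,-480,26,-2,0],[0,0,-0.211,-525,28,-2,0],[0,0,-0.211,-570,30,-2,0],[0,0,-0.211,-615,33,-2,0],[0,0,-0.211,-660,35,-2,0],[0,0,-0.211,-700,37,-2,0],[0,0,-0.211,-740,39,-2,0],[0,0,-0.211,-770,41,-2,0],[0,0,-0.211,-790,42.5,-2,0],[0,0,-0.211,-796,43,-2,0]]]' 60
python3 -m pendant '[[[0,0,0,0,0,0,0],[0,0,0,0,0,0,0]]]' 60
python3 -c "
from h import *
snap('w17')
go(471,-404.8,29,94.5)"
```

```text
clock: 30.55
ee_pos: [470.1, -406.2, 157.5]
tcp_rot: [-0.002, 0.679, 0.734, -0.0]
wrist_force: [-0.3, 0.1, -1.5]
finger_gap: 50.8
clock: 30.75
ee_pos: [469.7, -405.3, 156.3]
tcp_rot: [-0.003, 0.679, 0.734, 0.0]
wrist_force: [0.4, -0.4, -1.6]
finger_gap: 50.6
now 30.8 [ 469.9 -405.1  156.8] F [-0.5  0.7 -0.8] gap 51.1 
 turn [-0.003 -0.004 -0.001] shift [ -0.3   1.5 127.8] n 2.6 0.0
```

View pics/w17.png

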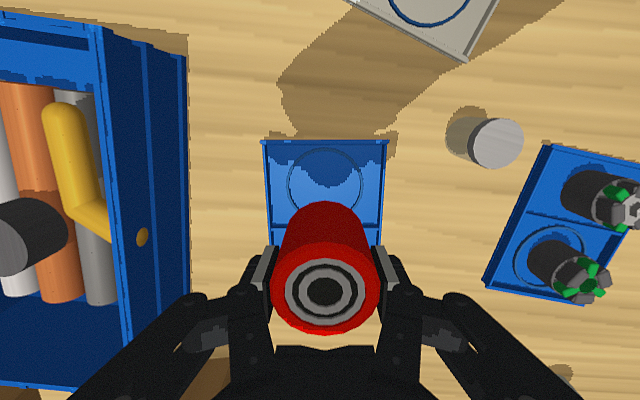

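Roller over the empty roller nest (ring centre ~326,182). Lowering.

```bash
python3 -m pendant '[[[-0.003,-0.004,0,-0.3,1.5,30,0],[-0.003,-0.004,0,-0.3,1.5,60,0],[-0.003,-0.004,0,-0.3,1.5,85,0],[-0.003,-0.004,0,-0.3,1.5,105,0],[-0.003,-0.004,0,-0.3,1.5,118,0],[-0.003,-0.004,0,-0.3,1.5,124,0],[-0.003,-0.004,0,-0.3,1.5,127,0],[-0.003,-0.004,0,-0.3,1.5,129,0],[-0.003,-0.004,0,-0.3,1.5,129.5,0],[-0.003,-0.004,0,-0.3,1.5,129.5,0]]]' 60
```

```text
clock: 31.8
ee_pos: [471.5, -405.0, 28.4]
tcp_rot: [0.001, 0.679, 0.734, -0.0]
wrist_force: [0.2, 1.3, 4.5]
finger_gap: 50.5
```

```bash
python3 -m pendant '[[[0,0,0,0,0,0,20],[0,0,0,0,0,0,60],[0,0,0,0,0,0,88],[0,0,0,0,0,0,88],[0,0,0,0,0,0,88],[0,0,0,0,0,0,88],[0,0,0,0,0,0,88],[0,0,0,0,0,-30,88],[0,0,0,0,0,-70,88],[0,0,0,0,0,-115,88],[0,0,0,0,0,-138,88],[0,0,0,0,0,-150,100],[0,0,0,0,0,-150,100],[0,0,0,0,0,-150,100]]]' 60
python3 -c "
from h import *
snap('w18');snap('s18','side');snap('c18','scene')
o=readout.get_obs();print(o['ee_pos'],o['wrist_force'])
W=extr('wrist',__import__('pickle').load(open('pics/w18.pkl','rb')))"
```

```text
clock: 33.2
ee_pos: [470.9, -404.5, 176.9]
tcp_rot: [-0.0, 0.679, 0.734, 0.0]
wrist_force: [-0.2, -0.2, -0.1]
finger_gap: 85.6
[ 470.86287674 -404.38693363  176.59160677] [-0.14344811 -0.07323285 -0.20615742]
```

View pics/w18.png

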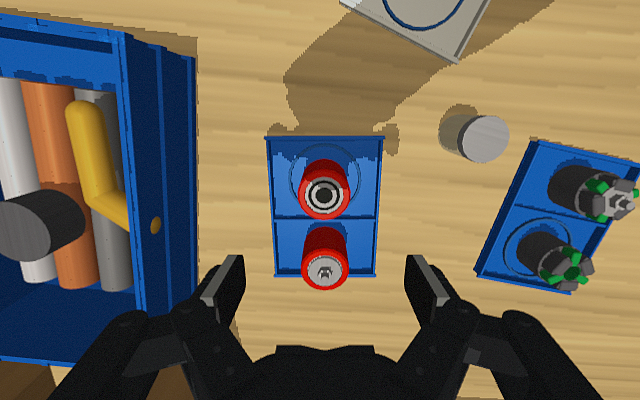

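View pics/s18.png

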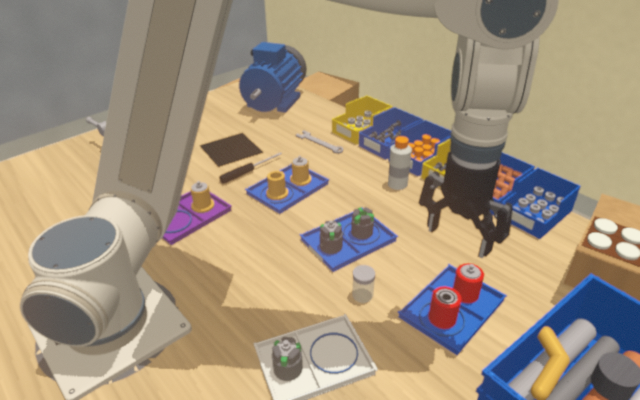

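View pics/c18.png

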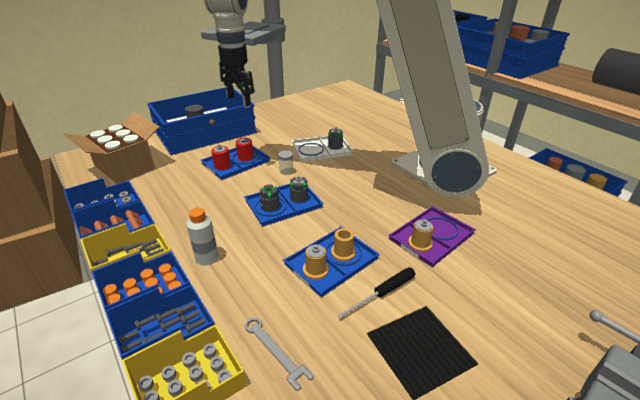

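```bash
python3 - <<'E'
from h import *
import pickle
np.set_printoptions(suppress=True,precision=1)
for f,n,t,r,z in (("w18","roller",(324,193.5),(325,178.5),64),("w14","bush",(325,197.5),(325.3,180.7),60),("w9","hub",(324.5,194),(324.5,179.5),60)):
    W=extr("wrist",pickle.load(open(f"pics/{f}.pkl","rb"))); a,b=atz(t,z,W),atz(r,9,W); print(n,a,b,np.linalg.norm((a-b)[:2]))
from cell import job_done
print(job_done())
E
```

```text
roller [ 468.5 -405.7   64. ] [ 467.7 -404.8    9. ] 1.260379097831831
bush [492.5 118.2  60. ] [489.  118.3   9. ] 3.541993373846198
hub [ 536.4 -132.1   60. ] [ 535.1 -131.9    9. ] 1.367705585829643
the job is handed in; nothing more can be done
None
```

The three spares now stand in the trays that match their samples, and I handed the job in at about 33 s of the 131 s allowed. `job_done` reports no verdict.

I parked the roller standing on the rubber mat and let it go. Then I moved the hub to the hub tray and the bushing to the bush tray, and brought the roller from the mat to the roller tray.

- **Placement:** from the wrist pictures, each part's top centre lies close to its nest centre. The limit is 15 mm.

| Part | Distance from nest centre |
|---|---|
| Roller | about 1.3 mm |
| Hub | about 1.4 mm |
| Bushing | about 3.5 mm |

- **State at the end:** all three parts look upright in the pictures. The gripper was open about 175 mm above the bench with no force on the wrist.
- **Bystanders:** the jar, the spray can and the screwdriver look unmoved in the last pictures. I compared them by eye and did not measure them.
- **Disagreements:** at the start the scene and side cameras differed by up to about 10 mm on the tray positions, so I worked from the wrist camera. The wrist views agreed with each other to about 2 to 5 mm.

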